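Press the lid seal of the balm tin that fits the press

ROBOT

A 6-joint arm with a two-finger parallel gripper is mounted at the origin on a cart in front of the work surface, level with it; the furniture and walls round the work are solid. World frame = base frame: x ahead of the robot, y to its left, z up, the work surface at z = 0. Lengths are in m, angles in degrees, forces in N, time in s.
With the tool pointing down it reaches from about 0.25 to 0.725 m from the base axis. Payload 9.7 kg.
Tool frame: the origin (TCP) lies midway between the tips of the shut fingers; the grasp point (between the pads) lies 19 mm behind it (grip_point_offset is the distance from the TCP to the grasp point, in m); y points along the fingers, z is the direction in which the jaws open and shut, and the axes are right-handed (so a half turn about y gives the same grasp; the last joint's range is limited). The gripper opens to 85 mm and grips with 20 to 120 N. Pads are 22 mm wide; open, the fingers measure 114 mm over their backs; the gripper's body (76 mm by 85 mm) begins 54 mm behind the grasp point. The pads swing forward as they close: fully open they stand 13 mm farther back than shut.
Start: joints at [63.656, 4.979, 10.078, 95.1, 0, 90], TCP at [0.244, 0.493, 0.231] pointing down, gripper open.
Joint ranges: [-179.16, 179.16], [-48.56, 103.87], [-65.8, 70.77], [-126.05, 130.52], [-82.76, 87.17], [-180, 180]. Speed limits (degrees/s): [127.2, 127.2, 147.25, 180, 180, 180].

INTERFACE

Orientations are given as [roll, pitch, yaw] about the fixed x, y, z axes, in that order (R = Rz(yaw) Ry(pitch) Rx(roll)).
In Python, from workcell import get_obs, camera, job_done, grip_point_offset gives the robot as it stands.
- The arm moves only by the tool move_arm, never from a script. Its argument "deltas" is a list that holds one entry, the list of rows, each a list of 4 numbers: the shift along the tool's x, y, z in m, then the turn about the tool's y in degrees. A call has 1 to 5 rows; each row is the pose to reach, as a shift and turn from the pose commanded when the call began, along the tool's axes at that moment; what a row does not reach only later rows make up. A row lasts 1/10 s, in which the tool goes at most 50 mm and 8.59 degrees, less where a joint would pass 70% of its speed; a pose out of reach is approached as far as the arm can. A call with a gripper value outside its range is refused whole. "claw" is the finger opening in m, from 0 to 0.0854, set as the call begins (left out, the last holds). The fingers move at their own pace and stop on an object; "newtons" is the grip in N (left out, the last holds). Time passes only in rows, so rows that repeat a pose let the fingers close. It gives the time, the measured TCP pose, the force and the opening at its end, in the units of the state.
- get_obs(): the state, without advancing time (a new reading comes with each control period).
- camera(name): name is "scene" or "top" or "wrist"; returns a dict with "color" (420x560x3 uint8, blue, green, red), "range_z" (420x560 float32, m along the optical axis (not along the pixel's ray), 0 where there is no reading), "fx", "fy", "cx", "cy" (pixels), "k1" (the pictures are not rectified: a ray, as slopes to the right and down, at radius r is drawn at 1 + k1 r^2 times it, then the intrinsics apply), "T" (4x4, takes a point from camera to world coordinates). Camera axes: x right, y down, z forward; pixel columns grow to the right and rows downward; lengths in m; the calibration is good to about 2 mm. A picture is of the moment at which its call begins.
- job_done(): hands the job in, once; it reports no verdict.
The state is a dict: "time": time; "q": joint angles; "qd": joint speeds; "joint_efforts": joint torques, N m; "ee_pos": TCP position; "tcp_rot": TCP orientation; "wrist_force": force on the tool from outside, world axes, zero at the start; "torque": the same for the moment, N m; "opening": finger opening in m.
Only numpy, scipy, OpenCV 4.12 (cv2) and the standard library are available. Lean on these libraries where they do the work, as an engineer would, in place of code of your own. Each camera call takes 0.05 s, during which the arm holds its last target. There are 200 camera calls.

TASK

A balm tin has a pressure seal in its lid that only takes if the lid is kept under the hand press: of the three plain metal tins, take the one that fits the round nest of the press's slide, set it flat in the nest and push the slide home to its stop so that the tin stands under the ram. Then bring the lever down until it is level, neither higher nor down on its stop, and keep it there: finish while still holding the lever level, with the ram's foot bearing on the lid. Leave the other two tins and everything else on the table where they are.

Things in the scene. Friction and masses are not known exactly. Their poses are not given: they have to be found in the camera images.
- press: Hand press, fixed. Origin: on the table straight below the ram axis; +z up; its -x points along the lever to the operator, its +y along the slide, outwards. Head and column (to 0.21 m high) fill local x -0.02..0.10, y -0.025..0.025; the low bed (guides 29 mm high) x -0.05..0.05, y -0.07..0.25.
- nest (a point): Centre of the floor of the round nest, a recess in the slide: 60 mm across, 5 mm deep, floor 25.5 mm and slide top 30.5 mm above the table, with a 1.5 mm bevel round its mouth. The 56 mm tin drops in with 2 mm play all round, the 64 mm tin does not go in, the 48 mm tin is loose in it. It moves with the slide, at press-local x = 0.
- slide_knob (a point): Centre of the black ball knob (22 mm across) on an upright 14 mm pin near the outer end of the slide, 110 mm from the nest centre along the press's +y, 64.5 mm above the table. Move it along the press's -y to push the slide in.
- slide (a joint): Travel of the slide in m: 0 = fully out, 0.12 = home against its end stop with the nest exactly under the ram. Slides with about 2 N of friction and stays where it is left. Starts at 0 to 0.02.
- handle (a point): Middle of the black round grip at the front end of the lever: grip 24 mm thick, 93 mm long, in line with the lever, free all round; 215 mm from the lever's pivot. At rest this point is at press-local x -0.130, 0.2385 high; with the lever level at x -0.140, 0.175 high. Can be gripped across the press's y from above or pushed down.
- lever (a joint): Lever angle in rad about the pivot (axis along the press's y): 0 = up at rest, 0.30 rad above level; 0.30 = level (working position); 0.42 = lower stop. A spring lifts it back when let go. The foot meets the right tin's lid at about 0.19; at level it bears on it with about 20 N and the grip needs about 10 N downward.
- tin_small_mid (a point): Plain bare-metal slip-lid tin 48 mm across, 30 mm high, standing upright; point at its centre, half-way up (15 mm above its underside).
- tin_middle_mid (a point): Plain bare-metal slip-lid tin 56 mm across, 30 mm high, standing upright; point at its centre, half-way up (15 mm above its underside). Seated in the nest its underside is on the nest floor and its lid 25 mm above the slide's top.
- tin_large_mid (a point): Plain bare-metal slip-lid tin 64 mm across, 30 mm high, standing upright; point at its centre, half-way up (15 mm above its underside).
- matchbox: Bystander: small matchbox 36x54x17 mm lying on the table; origin at its underside.
- clay_token1: Bystander: reddish clay disc 36 mm wide, 9 mm thick; origin at its underside.
- roller_a: Bystander: small standing roll-on bottle 27 mm wide, 78 mm high; origin at its underside.
- sage_bundle: Bystander: dried herb bundle 112 mm long, 25 mm high; origin at its underside.
- foot: Round sprung foot of the ram, 44 mm across, rubber-faced; origin at the centre of its underside, which at rest is 69.6 mm above the table (14 mm above the lid of the right tin). Its spring takes up to 18 mm at 2.5 N per mm.
Things that resemble listed ones, but are neither listed nor needed, are in the scene too. What is shaped like the part that bears tin_middle_mid but orange is not meant.

How it is judged:
By the outcome, as a careful person would: the job done as asked, in the order asked, and still so for the second after the job is handed in, while the arm keeps its last pose, push and grip.
It also fails if it takes over 58 s, if anything falls off the work surface, if the arm or the gripper's body presses on something with over 40 N, if the wrist force passes 120 N, or if a joint passes its speed limit or range.

## Working session

There is one attempt and no reset: what is moved stays moved. The work goes in short steps, Python scripts to look and compute and a tool call to move; the robot and the scene stay as the last step left them, time stands still between calls to the robot, and variables do not carry over. Pictures are saved under pics/ and viewed, about 8 in all and at most 12, crops included, and the job is handed in when it is done.

Besides the shell and the picture viewer there is one more tool, called after "Request:" in YAML: its name, and indented under it one key for each argument. move_arm: Moves the arm, as the interface text tells. Its arguments: {"type":"object","properties":{"deltas":{"type":"array"},"claw":{"type":"number"},"newtons":{"type":"number"}},"required":["deltas"]}

```bash
mkdir -p pics; ls
cat > h.py <<'E'
import numpy as np, cv2
from workcell import get_obs, camera, job_done, grip_point_offset
def rays(c,uv):
    uv=np.atleast_2d(np.array(uv,float)); d=np.stack([(uv[:,0]-c['cx'])/c['fx'],(uv[:,1]-c['cy'])/c['fy']],1)
    p=d.copy()
    for _ in range(20): p=d/(1+c['k1']*(p**2).sum(1,keepdims=True))
    return np.c_[p,np.ones(len(p))]
def plane(c,uv,z):
    r=rays(c,uv)@c['T'][:3,:3].T; o=c['T'][:3,3]
    return o+r*((z-o[2])/r[:,2])[:,None]
def cloud(c):
    h,w=c['range_z'].shape; u,v=np.meshgrid(np.arange(w),np.arange(h))
    r=rays(c,np.c_[u.ravel(),v.ravel()])*c['range_z'].reshape(-1,1)
    return (r@c['T'][:3,:3].T+c['T'][:3,3]).reshape(h,w,3)
E
python3 - <<'E'
from h import *
import pickle
print(get_obs(),grip_point_offset)
cs={n:camera(n) for n in('scene','top')}
pickle.dump(cs,open('c0.pkl','wb'))
for n,c in cs.items():
    print(n,c['T'][:3,3],c['T'][:3,2]); cv2.imwrite(f'pics/{n}0.png',cv2.resize(c['color'],(784,588),interpolation=cv2.INTER_CUBIC))
E
```

```text
pics
{'time': 0.0, 'q': array([ 6.36554949e+01,  5.01120190e+00,  1.00368661e+01,  9.51010289e+01,
       -2.40184990e-03,  9.00003971e+01]), 'qd': array([-0.04196343,  0.00630105, -0.00868393,  0.02452689,  0.00311665,
       -0.09463739]), 'joint_efforts': array([-6.41865408e-04, -5.20385456e+01,  4.64802146e+01,  1.61797414e-02,
        9.26259372e-05,  8.05700093e-07]), 'ee_pos': array([0.24398264, 0.49267057, 0.23060371]), 'tcp_rot': array([-9.00753646e+01, -2.40237019e-03, -2.63448991e+01]), 'wrist_force': array([ 0.40573838,  0.11347386, -0.1099348 ]), 'torque': array([-0.01178178,  0.00509377, -0.00609242]), 'opening': 0.0859849723024772} 0.0187
scene [0.00709992 0.67557954 0.7028278 ] [ 0.57788836 -0.51491935 -0.6331691 ]
top [0.31603727 0.22310392 1.08452943] [ 0.19324858  0.0149639  -0.98103571]
```

View pics/top0.png

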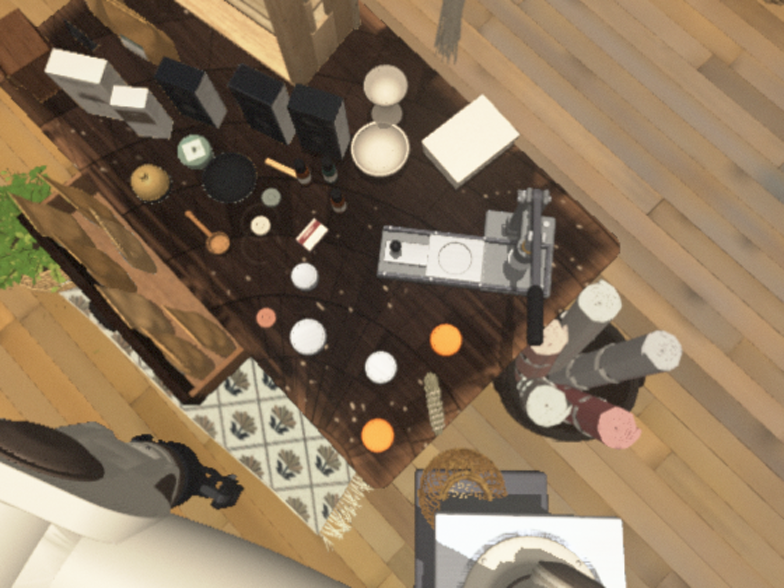

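View pics/scene0.png

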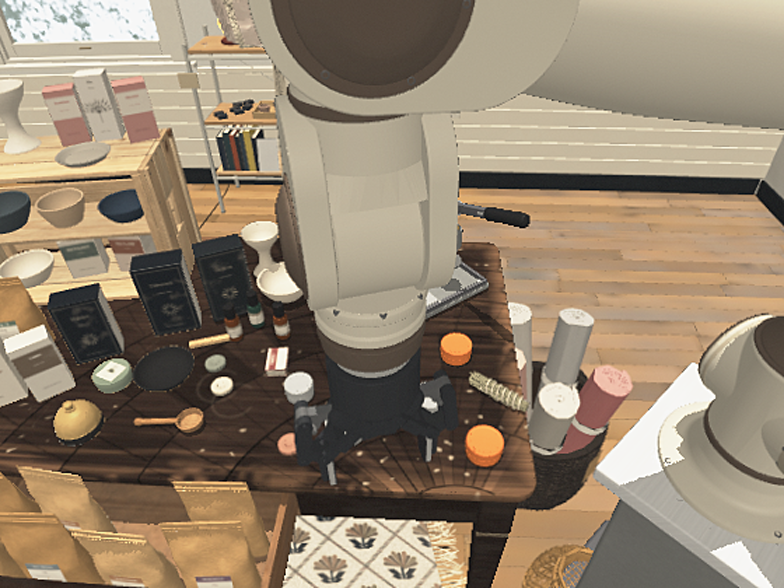

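Top view (784-scale): three metal tins at (305,276), (308,337), (381,367); orange look-alikes at (446,340), (378,435). On the press, the knob is at (395,247), nest (456,258), grip (535,315). The scene view is mostly blocked by the arm. Next I'll measure diameters and the press.

Run:
```python
from h import *
import pickle
c=pickle.load(open('c0.pkl','rb'))['top']; im=c['color']; s=560/784
P=cloud(c)
# tins: bright, low-saturation blobs
hsv=cv2.cvtColor(im,cv2.COLOR_BGR2HSV)
m=((hsv[...,2]>150)&(hsv[...,1]<60)).astype(np.uint8)
n,l,st,ce=cv2.connectedComponentsWithStats(m)
for u,v in [(305,276),(308,337),(381,367)]:
    k=l[int(v*s),int(u*s)]; cn=max(cv2.findContours((l==k).astype(np.uint8),0,1)[0],key=cv2.contourArea)
    z=np.median(P[...,2][l==k]); pts=plane(c,cn[:,0],0.03)
    (x,y),r=cv2.minEnclosingCircle(pts[:,None,:2].astype(np.float32))
    A=cv2.contourArea(pts[:,None,:2].astype(np.float32))
    print((u,v),'z',z.round(4),'c',round(x,4),round(y,4),'d',round(2*r*1e3,1),'dA',round(2e3*(A/np.pi)**.5,1), 'cloud',np.median(P[l==k],0).round(4))
for nm,u,v,z in [('knob',395,247,.075),('nest',456,258,.0255),('ram',518,250,.21),('griptip',535,342,.25),('gripbase',537,290,.23)]:
    print(nm,plane(c,[[u*s,v*s]],z).round(4),P[int(v*s),int(u*s)].round(4))
a=im[int(180*s):int(360*s),int(360*s):int(580*s)]
cv2.imwrite('pics/press.png',cv2.resize(a,None,fx=4.8,fy=4.4,interpolation=cv2.INTER_CUBIC)); print(a.shape)
```

```text
(305, 276) z 0.0297 c 0.5606 0.4034 d 47.8 dA 44.9 cloud [0.5609 0.4035 0.0297]
(308, 337) z 0.0299 c 0.4491 0.3913 d 63.9 dA 61.1 cloud [0.449  0.3914 0.0299]
(381, 367) z 0.0299 c 0.3969 0.2594 d 56.0 dA 53.5 cloud [0.3965 0.2586 0.0299]
knob [[0.6041 0.2366 0.075 ]] [0.6051 0.2369 0.0753]
nest [[0.5991 0.1244 0.0255]] [0.5991 0.1265 0.0282]
ram [[0.5639 0.0475 0.21  ]] [0.5819 0.0357 0.1513]
griptip [[0.4188 0.0344 0.25  ]] [0.4186 0.0361 0.256 ]
gripbase [[0.498 0.025 0.23 ]] [0.4959 0.0287 0.2409]
(129, 157, 3)
```

View pics/press.png

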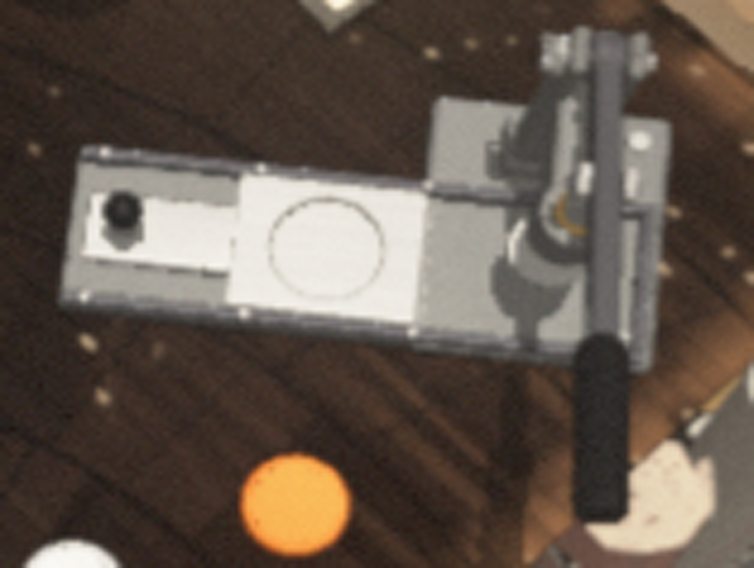

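Run:
```python
from h import *
import pickle
c=pickle.load(open('c0.pkl','rb'))['top']; im=c['color']
u0,v0=257,128
hsv=cv2.cvtColor(im,cv2.COLOR_BGR2HSV)
# white plate with ring
m=((hsv[...,2]>215)&(hsv[...,1]<40)).astype(np.uint8); m[:, :u0+47]=0; m[:,u0+92:]=0; m[:v0+35]=0; m[v0+76:]=0
cn=np.vstack([k for k in cv2.findContours(m,0,1)[0] if cv2.contourArea(k)>20])
p=plane(c,cn[:,0],.0305)[:,:2]
print('plate',cv2.minAreaRect(p[:,None].astype(np.float32)))
# ring: dark pixels inside plate
hull=cv2.convexHull(cn); pm=np.zeros(m.shape,np.uint8); cv2.fillConvexPoly(pm,hull,1); pm=cv2.erode(pm,np.ones((5,5)))
v,u=np.nonzero((hsv[...,2]<205)&(pm>0)); q=plane(c,np.c_[u,v],.0305)[:,:2]
print('ring',len(q),cv2.fitEllipse(q[:,None].astype(np.float32)), q.mean(0))
# knob
m=np.zeros(m.shape,np.uint8); s=slice(v0+38,v0+58),slice(u0+18,u0+35); m[s]=hsv[...,2][s]<70
n,l,st,ce=cv2.connectedComponentsWithStats(m); print(st[1:],ce[1:]); 
for e in ce[1:]: print('knob',plane(c,[e],.0645))
# grip
P=cloud(c)
s=(P[...,2]>.19)&(hsv[...,2]<75)&(P[...,0]>.38)&(P[...,0]<.53)&(abs(P[...,1])<.09)
g=P[s]; print('grip',len(g),g.mean(0),cv2.fitLine(g[:,:2].astype(np.float32),1,0,.01,.01).ravel(),g.min(0),g.max(0))
# head/guides: bed rect outline
b=(P[...,2]>.02)&(P[...,2]<.036)&(P[...,1]>-.0)&(P[...,1]<.30)&(P[...,0]>.53)&(P[...,0]<.68)
n,l,st,ce=cv2.connectedComponentsWithStats(b.astype(np.uint8)); k=1+st[1:,4].argmax()
print('bed',cv2.minAreaRect(P[l==k][:,None,:2].astype(np.float32)))
```

```text
plate ((0.5989919304847717, 0.13039809465408325), (0.10501746833324432, 0.07730995863676071), 84.03243255615234)
ring 36 ((0.6002615094184875, 0.1281931847333908), (0.05561286583542824, 0.05963096767663956), 9.599630355834961) [0.61945617 0.12432037]
[[279 172   7   8  43]] [[282.18604651 175.58139535]]
knob [[0.60926671 0.23664296 0.0645    ]]
grip 476 [0.45802199 0.03440966 0.24860232] [ 0.99797857 -0.06355168  0.473118    0.03404076] [0.41513237 0.01907883 0.22914957] [0.5034595  0.04718814 0.26399588]
bed ((0.6195582151412964, 0.12785319983959198), (0.2702556252479553, 0.13827474415302277), 84.29057312011719)
```

Candidates for the tin: metal at (305,276) measures 48 mm, (308,337) 64 mm and (381,367) 56 mm. The orange ones at (446,340) and (378,435) are excluded. I choose (381,367), at world (0.397, 0.259), and will move above it and check in a wrist crop. Press yaw is about -5.5°.

Request:
move_arm:
  deltas:
    - [[0.04,0.017,-0.023,-4],[0.085,0.035,-0.05,-9],[0.13,0.053,-0.076,-14],[0.175,0.072,-0.103,-18],[0.215,0.09,-0.127,-20.8]]

```text
time: 0.6
ee_pos: [0.3727, 0.2948, 0.1463]
tcp_rot: [-90.0, -0.0, -5.4]
wrist_force: [1.8, 0.7, 0.5]
opening: 0.0854
```

Request:
move_arm:
  deltas:
    - [[0.0285,0.01,-0.005,0],[0.0285,0.01,-0.005,0],[0.0285,0.01,-0.005,0]]

```text
time: 0.9
ee_pos: [0.4, 0.2883, 0.1366]
tcp_rot: [-90.0, 0.1, -5.6]
wrist_force: [-0.6, -0.2, 0.2]
opening: 0.0853
```

```bash
cat >> h.py <<'E'
def tins(c,z,name=None,near=None):
    "bright grey blobs with cloud height near z: centre and diameter on plane z"
    P=cloud(c); hs=cv2.cvtColor(c['color'],cv2.COLOR_BGR2HSV)
    m=((abs(P[...,2]-z)<.006)&(c['range_z']>0)&(hs[...,1]<70)).astype(np.uint8)
    for k in cv2.findContours(m,0,1)[0]:
        if cv2.contourArea(k)<150: continue
        p=plane(c,k[:,0],z)[:,None,:2].astype(np.float32); (x,y),r=cv2.minEnclosingCircle(p)
        print('tin',round(x,4),round(y,4),'d',round(2e3*r,1),'dA',round(2e3*(cv2.contourArea(p)/np.pi)**.5,1),'px',k[:,0].mean(0).round())
def show(c,f): cv2.imwrite('pics/'+f,c['color'])
def st():
    o=get_obs(); print({k:np.round(o[k],4) for k in('time','q','ee_pos','tcp_rot','wrist_force','opening')})
E
python3 - <<'E'
from h import *
st(); c=camera('wrist'); show(c,'w1.png'); tins(c,.03)
print(c['T'].round(3))
E
```

```text
{'time': np.float64(0.9), 'q': array([ 3.57710e+01, -3.58650e+00, -9.03930e+00,  8.46203e+01,
        1.18000e-02,  4.14052e+01]), 'ee_pos': array([0.4   , 0.2883, 0.1366]), 'tcp_rot': array([-9.00395e+01,  6.26000e-02, -5.63420e+00]), 'wrist_force': array([-0.5998, -0.1737,  0.2261]), 'opening': np.float64(0.0853)}
tin 0.5932 0.0606 d 114.3 dA 47.5 px [107. 401.]
tin 0.4488 0.3909 d 65.6 dA 55.6 px [391. 248.]
tin 0.3972 0.2599 d 56.1 dA 54.2 px [247. 211.]
[[ 0.097  0.96   0.264  0.333]
 [ 0.995 -0.093 -0.027  0.295]
 [-0.001  0.265 -0.964  0.279]
 [ 0.     0.     0.     1.   ]]
```

View pics/w1.png

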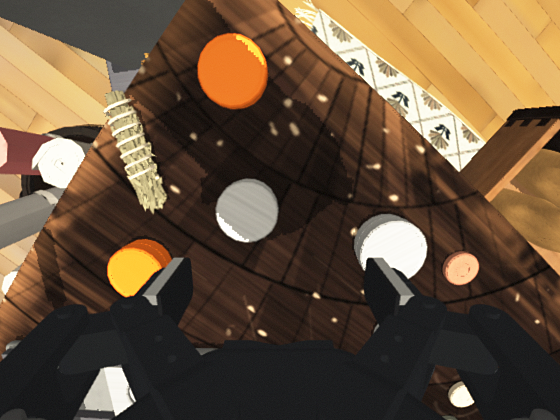

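The wrist crop shows the plain 56 mm tin at (247,211), with orange ones at (233,70) and (140,270), and the 64 mm tin at (391,248). Confirmed; descending and gripping.

Request:
move_arm:
  deltas:
    - [[0,0.03,-0.029,0],[0,0.07,-0.029,0],[0,0.105,-0.029,0],[0,0.13,-0.029,0],[0,0.13,-0.029,0]]

```text
time: 1.45
ee_pos: [0.3947, 0.2595, 0.0043]
tcp_rot: [-90.2, 0.2, -5.5]
wrist_force: [0.1, -0.3, -0.1]
opening: 0.0854
```

Request:
move_arm:
  deltas:
    - [[0,0,0,0],[0,0,0,0],[0,0,0,0],[0,0,0,0],[0,0,0,0]]
  claw: 0.045
  newtons: 30

```text
time: 1.95
ee_pos: [0.3981, 0.2609, 0.0093]
tcp_rot: [-89.8, -0.1, -5.5]
wrist_force: [-2.8, 0.7, 7.2]
opening: 0.0552
```

Request:
move_arm:
  deltas:
    - [[0,-0.02,0,0],[0,-0.06,0,0],[0,-0.1,0,0],[0,-0.12,0,0],[0,-0.12,0,0]]

```text
time: 2.45
ee_pos: [0.3989, 0.261, 0.1315]
tcp_rot: [-89.8, -0.3, -5.5]
wrist_force: [-0.2, 0.1, -0.5]
opening: 0.0545
```

Run:
```python
from h import *
st();c=camera('wrist'); show(c,'w2.png'); P=cloud(c)
hs=cv2.cvtColor(c['color'],cv2.COLOR_BGR2HSV)
m=(P[...,2]>.12)&(P[...,2]<.16)&(hs[...,2]>110)&(hs[...,1]<70)
print(m.sum()); p=P[m]; print(np.percentile(p,[1,50,99],axis=0).round(4))
st()
```

```text
{'time': np.float64(2.45), 'q': array([ 3.31972e+01, -6.29850e+00, -1.21303e+01,  8.37752e+01,
       -2.20000e-03,  3.87419e+01]), 'ee_pos': array([0.3989, 0.261 , 0.1315]), 'tcp_rot': array([-89.7558,  -0.3079,  -5.5454]), 'wrist_force': array([-0.2138,  0.143 , -0.4761]), 'opening': np.float64(0.0545)}
10964
[[0.3713 0.2311 0.1282]
 [0.3935 0.2613 0.1513]
 [0.4233 0.293  0.1549]]
{'time': np.float64(2.5), 'q': array([ 3.31985e+01, -6.23100e+00, -1.23212e+01,  8.36825e+01,
       -1.40000e-03,  3.87426e+01]), 'ee_pos': array([0.3982, 0.2605, 0.1292]), 'tcp_rot': array([-89.8589,  -0.1781,  -5.5443]), 'wrist_force': array([-0.2529, -0.0673, -0.951 ]), 'opening': np.float64(0.0547)}
```

View pics/w2.png

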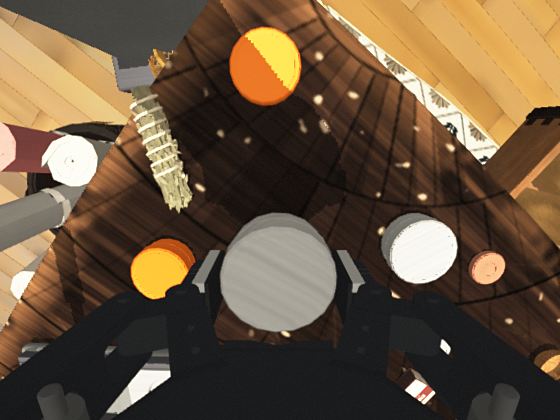

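Tin held between the pads at (278,275), level-looking. Next, its offset from the TCP and any tilt.

```bash
cat >> h.py <<'E'
def held(c,o):
    P=cloud(c); hs=cv2.cvtColor(c['color'],cv2.COLOR_BGR2HSV); z0=o['ee_pos'][2]+.022
    m=((abs(P[...,2]-z0)<.005)&(hs[...,2]>110)&(hs[...,1]<50)).astype(np.uint8); m[:, :222]=0; m[:,338:]=0
    m=cv2.morphologyEx(m,cv2.MORPH_OPEN,np.ones((9,9)))
    k=max(cv2.findContours(m,0,1)[0],key=cv2.contourArea)
    p=P[m>0]; A=np.c_[p[:,:2]-p[:,:2].mean(0),np.ones(len(p))]; n=np.linalg.lstsq(A,p[:,2],rcond=None)[0]
    q=plane(c,k[:,0],n[2])[:,None,:2].astype(np.float32); e=cv2.minEnclosingCircle(q)
    print('lid slope',n[:2].round(3),'z',n[2].round(4),'centre',np.round(e[0],4),'d',round(2e3*e[1],1),'off',(np.array(e[0])-o['ee_pos'][:2]).round(4))
E
python3 - <<'E'
from h import *
o=get_obs(); c=camera('wrist'); held(c,o); st()
E
```

```text
lid slope [0.003 0.   ] z 0.149 centre [0.3972 0.2606] d 55.9 off [-0.0009  0.0001]
{'time': np.float64(2.55), 'q': array([ 3.31969e+01, -6.17630e+00, -1.24503e+01,  8.36445e+01,
        7.00000e-04,  3.87392e+01]), 'ee_pos': array([0.3975, 0.2601, 0.1275]), 'tcp_rot': array([-8.99484e+01, -6.31000e-02, -5.54230e+00]), 'wrist_force': array([ 0.3313,  0.0827, -1.9326]), 'opening': np.float64(0.0548)}
```

Request:
move_arm:
  deltas:
    - [[0.03,-0.01,-0.011,0],[0.075,-0.01,-0.028,0],[0.12,-0.01,-0.045,0],[0.165,-0.01,-0.061,0],[0.21,-0.01,-0.078,0]]

```text
time: 3.05
ee_pos: [0.5997, 0.1607, 0.1353]
tcp_rot: [-90.0, 0.1, -5.5]
wrist_force: [0.6, 0.1, -0.3]
opening: 0.0547
```

Request:
move_arm:
  deltas:
    - [[0.035,0,-0.014,0],[0.055,0,-0.02,0],[0.055,0,-0.02,0],[0.055,0,-0.02,0],[0.055,0,-0.02,0]]

```text
time: 3.55
ee_pos: [0.6505, 0.1372, 0.1364]
tcp_rot: [-90.0, 0.1, -5.5]
wrist_force: [-0.2, 0.5, -1.3]
opening: 0.0549
```

Run:
```python
from h import *
st();o=get_obs();c=camera('wrist'); show(c,'w3.png'); held(c,o); st()
np.save('w3.npy',c,allow_pickle=True)
```

```text
{'time': np.float64(3.55), 'q': array([1.19046e+01, 2.02632e+01, 1.75647e+01, 8.73792e+01, 7.40000e-03,
       1.74140e+01]), 'ee_pos': array([0.6505, 0.1372, 0.1364]), 'tcp_rot': array([-9.00162e+01,  7.64000e-02, -5.50940e+00]), 'wrist_force': array([-0.1952,  0.4701, -1.3428]), 'opening': np.float64(0.0549)}
lid slope [-0.002 -0.003] z 0.1563 centre [0.6499 0.1371] d 56.0 off [-0.0007 -0.    ]
{'time': np.float64(3.6), 'q': array([1.19167e+01, 2.02348e+01, 1.75757e+01, 8.73776e+01, 5.10000e-03,
       1.74118e+01]), 'ee_pos': array([0.6506, 0.1373, 0.1369]), 'tcp_rot': array([-9.00062e+01,  3.66000e-02, -5.49510e+00]), 'wrist_force': array([-0.2591,  0.343 , -0.5359]), 'opening': np.float64(0.0547)}
```

View pics/w3.png

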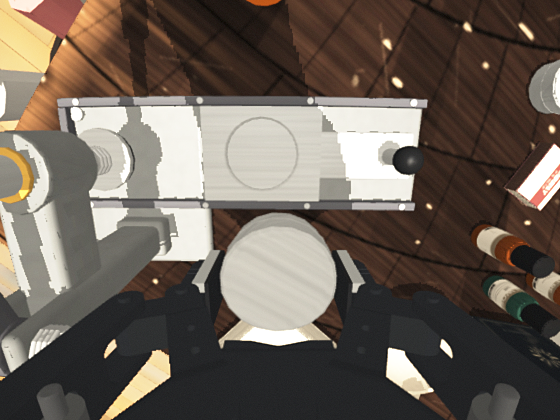

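Nest ring is clear at (262,152), knob at (407,160), and the guides are almost parallel to the image rows.

Run:
```python
from h import *
c=np.load('w3.npy',allow_pickle=True).item(); g=cv2.cvtColor(c['color'],cv2.COLOR_BGR2GRAY)
# radial darkest search for ring
pts=[]
for a in np.linspace(0,2*np.pi,72,endpoint=False):
    r=np.arange(31,42,.25); x=262+r*np.cos(a); y=152.5+r*np.sin(a)
    v=cv2.remap(cv2.GaussianBlur(g,(3,3),0),x[None].astype(np.float32),y[None].astype(np.float32),1)[0].astype(float)
    i=v.argmin(); 
    if np.median(v)-v[i]>8: pts.append((x[i],y[i]))
pts=np.array(pts); e=cv2.fitEllipse(pts.astype(np.float32)); print(len(pts),e)
p=plane(c,pts,.0305); E=cv2.fitEllipse(p[:,None,:2].astype(np.float32)); print('nest',E)
for z,uv in [(.029,[[75,101.5],[415,104]]),(.029,[[120,204.5],[405,207.5]])]:
    q=plane(c,uv,z)[:,:2]; d=q[1]-q[0]; print('guide',q.round(4),'yaw',-np.degrees(np.arctan2(d[0],d[1])))
n,l,s,ce=cv2.connectedComponentsWithStats((g[140:180,385:430]<60).astype(np.uint8)); k=1+s[1:,4].argmax(); uv=ce[k]+[385,140]
print(uv,'knob',plane(c,[uv],.0645))
```

```text
72 ((261.3719177246094, 153.2830810546875), (70.51470184326172, 72.18033599853516), 156.7199249267578)
nest ((0.5989145040512085, 0.1279374361038208), (0.05963188782334328, 0.05992569401860237), 115.16119384765625)
guide [[ 0.5394 -0.0228]
 [ 0.5697  0.2583]] yaw -6.1447519362026
guide [[ 0.6303 -0.004 ]
 [ 0.6575  0.251 ]] yaw -6.073407446997478
[414.0273003  160.32153691] knob [[0.61133925 0.24192991 0.0645    ]]
```

Request:
move_arm:
  deltas:
    - [[-0.025,0.01,-0.007,0.6],[-0.05,0.025,-0.014,0.6],[-0.05,0.055,-0.014,0.6],[-0.05,0.075,-0.014,0.6],[-0.05,0.075,-0.014,0.6]]

```text
time: 4.1
ee_pos: [0.5979, 0.1279, 0.0596]
tcp_rot: [-90.1, 0.2, -6.1]
wrist_force: [-1.0, -0.8, -0.9]
opening: 0.0549
```

Request:
move_arm:
  deltas:
    - [[0,0,0,0],[0,0,0,0]]

```text
time: 4.3
ee_pos: [0.601, 0.128, 0.0638]
tcp_rot: [-90.0, -0.1, -6.1]
wrist_force: [0.1, 0.3, -0.2]
opening: 0.0551
```

Run:
```python
from h import *
st();o=get_obs();c=camera('wrist'); held(c,o)
```

```text
{'time': np.float64(4.3), 'q': array([1.20257e+01, 1.36220e+01, 1.33390e+00, 7.75812e+01, 1.90000e-03,
       1.81488e+01]), 'ee_pos': array([0.601 , 0.128 , 0.0638]), 'tcp_rot': array([-89.9575,  -0.1236,  -6.1231]), 'wrist_force': array([ 0.1474,  0.3199, -0.2379]), 'opening': np.float64(0.0551)}
lid slope [ 0.002 -0.002] z 0.0837 centre [0.6002 0.128 ] d 56.1 off [-0.0008 -0.0001]
```

Request:
move_arm:
  deltas:
    - [[0,0.006,0,0],[0,0.012,0,0],[0,0.018,0,0],[0,0.022,0,0],[0,0.022,0,0]]

```text
time: 4.85
ee_pos: [0.5999, 0.1275, 0.039]
tcp_rot: [-90.0, 0.1, -6.1]
wrist_force: [-0.7, 0.6, -0.3]
opening: 0.0549
```

Run:
```python
from h import *
st();o=get_obs();c=camera('wrist'); held(c,o);st()
```

```text
{'time': np.float64(4.85), 'q': array([ 1.19963e+01,  1.42478e+01, -6.95800e-01,  7.51454e+01,
       -7.00000e-04,  1.81452e+01]), 'ee_pos': array([0.5999, 0.1275, 0.039 ]), 'tcp_rot': array([-9.00284e+01,  8.42000e-02, -6.14900e+00]), 'wrist_force': array([-0.6827,  0.5658, -0.3124]), 'opening': np.float64(0.0549)}
lid slope [-0.    -0.002] z 0.0588 centre [0.5992 0.1275] d 56.1 off [-0.0007 -0.    ]
{'time': np.float64(4.9), 'q': array([ 1.19970e+01,  1.42270e+01, -6.57500e-01,  7.51648e+01,
       -2.40000e-03,  1.81466e+01]), 'ee_pos': array([0.6001, 0.1275, 0.0395]), 'tcp_rot': array([-9.00176e+01,  4.61000e-02, -6.14960e+00]), 'wrist_force': array([ 0.2089, -0.2591,  0.4295]), 'opening': np.float64(0.055)}
```

Request:
move_arm:
  deltas:
    - [[0,0.0015,0,0],[0,0.003,0,0],[0,0.003,0,0],[0,0.003,0,0]]

```text
time: 5.3
ee_pos: [0.6005, 0.1276, 0.0372]
tcp_rot: [-90.0, -0.0, -6.1]
wrist_force: [0.6, 0.6, -1.1]
opening: 0.0551
```

Run:
```python
from h import *
st();o=get_obs();c=camera('wrist'); held(c,o)
```

```text
{'time': np.float64(5.3), 'q': array([ 1.19994e+01,  1.42747e+01, -8.66200e-01,  7.48489e+01,
       -1.70000e-03,  1.81443e+01]), 'ee_pos': array([0.6005, 0.1276, 0.0372]), 'tcp_rot': array([-8.99985e+01, -1.02000e-02, -6.14490e+00]), 'wrist_force': array([ 0.5993,  0.6249, -1.0945]), 'opening': np.float64(0.0551)}
lid slope [ 0.    -0.003] z 0.057 centre [0.5997 0.1276] d 56.0 off [-0.0007 -0.    ]
```

Request:
move_arm:
  deltas:
    - [[0,0.001,0,0],[0,0.0015,0,0],[0,0.0015,0,0]]

```text
time: 5.65
ee_pos: [0.6003, 0.1276, 0.0354]
tcp_rot: [-90.0, 0.0, -6.1]
wrist_force: [0.4, 0.9, 0.4]
opening: 0.0549
```

Request:
move_arm:
  deltas:
    - [[0,0,0,0],[0,0,0,0],[0,0,0,0],[0,0,0,0],[0,0,0,0]]
  claw: 0.075

```text
time: 6.15
ee_pos: [0.6004, 0.1276, 0.0356]
tcp_rot: [-90.0, -0.0, -6.1]
wrist_force: [0.3, -0.6, 0.2]
opening: 0.0748
```

Request:
move_arm:
  deltas:
    - [[0,-0.02,0,0],[0,-0.06,0,0],[0,-0.09,0,0],[0,-0.09,0,0],[0,-0.09,0,0]]

```text
time: 6.65
ee_pos: [0.6008, 0.1277, 0.1261]
tcp_rot: [-90.0, -0.1, -6.1]
wrist_force: [1.0, 1.0, -0.7]
opening: 0.0753
```

Run:
```python
from h import *
st();c=camera('wrist'); show(c,'w4.png'); tins(c,.0555)
P=cloud(c); np.save('w4.npy',c,allow_pickle=True)
m=abs(P[...,2]-.0555)<.006; m[:, :200]=0; m[:,360:]=0; print(m.sum(), np.percentile(P[m],[2,50,98],axis=0).round(4))
```

```text
{'time': np.float64(6.65), 'q': array([ 1.20016e+01,  1.28960e+01,  7.35880e+00,  8.43839e+01,
       -8.00000e-04,  1.81454e+01]), 'ee_pos': array([0.6008, 0.1277, 0.1261]), 'tcp_rot': array([-8.99762e+01, -7.52000e-02, -6.14380e+00]), 'wrist_force': array([ 0.9507,  0.9761, -0.6779]), 'opening': np.float64(0.0753)}
tin 0.5995 0.1272 d 56.3 dA 54.7 px [277. 221.]
3891 [[0.5745 0.1025 0.053 ]
 [0.5988 0.1274 0.0547]
 [0.6244 0.1519 0.0562]]
```

View pics/w4.png

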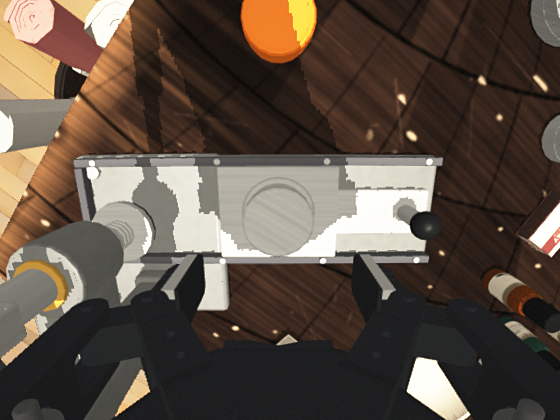

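Tin seated: lid at 54.7 mm, flat, at (277,221). Before going to the knob at (425,225) I'll check clearance to the bottles on the right.

Run:
```python
from h import *
c=np.load('w4.npy',allow_pickle=True).item(); P=cloud(c)
m=(P[...,2]>.012)&(P[...,2]<.13)&(P[...,1]>.24)&(abs(P[...,0]-.6107)<.1)
m[:, :400]=0
n,l,s,ce=cv2.connectedComponentsWithStats(m.astype(np.uint8))
for k in range(1,n):
    if s[k,4]>60: print(ce[k].round(),P[l==k].min(0).round(3),P[l==k].max(0).round(3))
g=c['color'].max(2)<60; m=g&(abs(P[...,2]-.068)<.014); m[:, :400]=0; m[:,450:]=0;m[:190]=0;m[250:]=0
e=np.argwhere(m)[:,::-1]; (u,v),r=cv2.minEnclosingCircle(e.astype(np.float32)); print(u,v,r,plane(c,[[u,v]],.0645))
```

```text
[556. 142.] [0.547 0.378 0.012] [0.581 0.39  0.022]
[422. 183.] [0.563 0.24  0.013] [0.618 0.27  0.075]
[547. 230.] [0.615 0.364 0.012] [0.676 0.4   0.019]
[414. 248.] [0.623 0.24  0.016] [0.661 0.263 0.031]
[525. 301.] [0.689 0.331 0.012] [0.711 0.356 0.08 ]
425.5 224.5 15.890348434448242 [[0.6102209  0.23770503 0.0645    ]]
```

Request:
move_arm:
  deltas:
    - [[0,0,0.03,0],[-0.001,0,0.075,0],[-0.002,0,0.11,0],[-0.002,0.03,0.11,0],[-0.002,0.06,0.11,0]]
  claw: 0.06

```text
time: 7.2
ee_pos: [0.6098, 0.2385, 0.0635]
tcp_rot: [-90.0, 0.0, -6.0]
wrist_force: [-0.2, 0.7, -0.7]
opening: 0.0599
```

Request:
move_arm:
  deltas:
    - [[0,0.02,0,0],[0,0.02,0,0],[0,0.02,0,0]]

```text
time: 7.5
ee_pos: [0.6096, 0.2369, 0.0448]
tcp_rot: [-90.1, 0.1, -6.1]
wrist_force: [0.1, 1.7, -0.3]
opening: 0.0599
```

Request:
move_arm:
  deltas:
    - [[0,0,0,0],[0,0,0,0],[0,0,0,0],[0,0,0,0],[0,0,0,0]]
  claw: 0.012
  newtons: 25

```text
time: 8.0
ee_pos: [0.6108, 0.2373, 0.0468]
tcp_rot: [-90.0, -0.1, -6.2]
wrist_force: [-0.9, -0.5, 5.9]
opening: 0.02
```

Request:
move_arm:
  deltas:
    - [[0,0,-0.01,0],[0,0,-0.025,0],[0,0,-0.042,0],[0,0,-0.06,0],[0,0,-0.07,0]]

```text
time: 8.5
ee_pos: [0.6034, 0.167, 0.0469]
tcp_rot: [-89.9, -0.1, -6.2]
wrist_force: [2.6, 2.1, 6.0]
opening: 0.0203
```

Request:
move_arm:
  deltas:
    - [[0,0,-0.007,0],[0,0,-0.014,0],[0,0,-0.02,0],[0,0,-0.025,0],[0,0,-0.025,0]]

```text
time: 9.0
ee_pos: [0.6008, 0.1421, 0.0468]
tcp_rot: [-90.0, -0.1, -6.2]
wrist_force: [-0.5, -1.9, 6.7]
opening: 0.02
```

Request:
move_arm:
  deltas:
    - [[0,0,-0.003,0],[0,0,-0.006,0],[0,0,-0.008,0],[0,0,-0.008,0],[0,0,-0.008,0]]

```text
time: 9.5
ee_pos: [0.6001, 0.1348, 0.0468]
tcp_rot: [-90.0, -0.1, -6.2]
wrist_force: [1.2, -0.8, 5.9]
opening: 0.0203
```

Request:
move_arm:
  deltas:
    - [[0,0,-0.002,0],[0,0,-0.004,0],[0,0,-0.004,0],[0,0,-0.004,0]]

```text
time: 9.9
ee_pos: [0.5997, 0.1309, 0.0468]
tcp_rot: [-90.0, -0.1, -6.2]
wrist_force: [0.5, -0.1, 6.1]
opening: 0.0201
```

Request:
move_arm:
  deltas:
    - [[0,0,-0.002,0],[0,0,-0.004,0],[0,0,-0.004,0],[0,0,-0.004,0]]

```text
time: 10.3
ee_pos: [0.5993, 0.1277, 0.0469]
tcp_rot: [-89.9, -0.1, -6.1]
wrist_force: [2.6, 4.6, 4.4]
opening: 0.0204
```

Request:
move_arm:
  deltas:
    - [[0,0,-0.002,0],[0,0,-0.003,0],[0,0,-0.003,0],[0,0,-0.003,0]]

```text
time: 10.7
ee_pos: [0.5993, 0.1275, 0.047]
tcp_rot: [-89.6, -0.2, -6.0]
wrist_force: [3.9, 18.7, 2.6]
opening: 0.0204
```

Run:
```python
from h import *
st();c=camera('wrist'); show(c,'w5.png'); tins(c,.0555); st()
```

```text
{'time': np.float64(10.7), 'q': array([11.8461, 13.6007, -0.5781, 75.5366,  0.3554, 17.8423]), 'ee_pos': array([0.5993, 0.1275, 0.047 ]), 'tcp_rot': array([-89.5745,  -0.162 ,  -5.9959]), 'wrist_force': array([ 3.9155, 18.7263,  2.5647]), 'opening': np.float64(0.0204)}
tin 0.593 0.1442 d 17.2 dA 7.6 px [307. 256.]
tin 0.5875 0.0219 d 57.3 dA 40.2 px [ 82. 259.]
{'time': np.float64(10.75), 'q': array([11.8485, 13.6017, -0.5812, 75.5379,  0.3532, 17.8407]), 'ee_pos': array([0.5993, 0.1275, 0.0469]), 'tcp_rot': array([-89.5783,  -0.1575,  -5.9919]), 'wrist_force': array([ 4.0808, 19.2006,  2.9973]), 'opening': np.float64(0.0201)}
```

Slide is against its stop (19 N reaction, no further motion). Relieve, release, rise.

Request:
move_arm:
  deltas:
    - [[0,0,0.002,0],[0,0,0.003,0],[0,0,0.003,0]]

```text
time: 11.05
ee_pos: [0.5993, 0.1277, 0.0468]
tcp_rot: [-89.9, -0.1, -6.1]
wrist_force: [1.0, 4.9, 5.2]
opening: 0.0201
```

Request:
move_arm:
  deltas:
    - [[0,0,0,0],[0,0,0,0],[0,0,0,0],[0,0,0,0]]
  claw: 0.06

```text
time: 11.45
ee_pos: [0.5981, 0.1266, 0.0452]
tcp_rot: [-90.0, 0.0, -6.2]
wrist_force: [-0.4, -0.1, -0.1]
opening: 0.0601
```

Request:
move_arm:
  deltas:
    - [[0,-0.03,0,0],[0,-0.075,0,0],[0,-0.12,0,0],[0,-0.165,0,0],[0,-0.21,0,0]]

```text
time: 11.95
ee_pos: [0.5979, 0.1267, 0.2574]
tcp_rot: [-90.0, -0.0, -6.2]
wrist_force: [1.0, 0.6, 0.0]
opening: 0.0601
```

Run:
```python
from h import *
st();c=camera('wrist'); show(c,'w6.png'); tins(c,.0555)
P=cloud(c); hs=cv2.cvtColor(c['color'],cv2.COLOR_BGR2HSV)
t=camera('top'); show(t,'t2.png'); tins(t,.0555); tins(t,.03)
```

```text
{'time': np.float64(11.95), 'q': array([ 1.19620e+01,  1.44924e+01,  2.38468e+01,  9.93493e+01,
       -4.40000e-03,  1.81126e+01]), 'ee_pos': array([0.5979, 0.1267, 0.2574]), 'tcp_rot': array([-9.00026e+01, -6.20000e-03, -6.15060e+00]), 'wrist_force': array([1.0139, 0.6021, 0.0072]), 'opening': np.float64(0.0601)}
tin 0.588 0.0202 d 56.5 dA 30.9 px [195. 189.]
tin 0.4493 0.3912 d 65.0 dA 61.6 px [220. 240.]
tin 0.5606 0.4031 d 48.2 dA 45.6 px [217. 197.]
tin 0.6003 0.1486 d 249.8 dA 93.8 px [320. 184.]
```

View pics/w6.png

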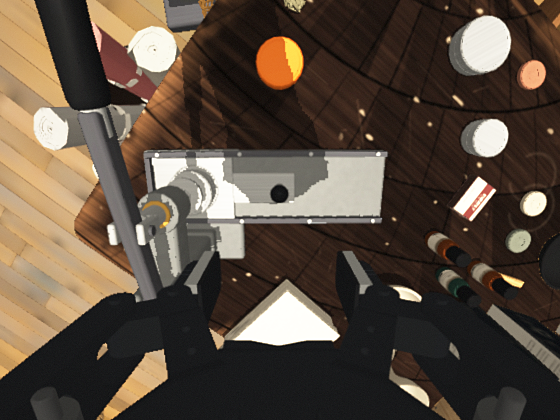

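Slide home, tin under the ram at (195,189), grip at upper left (75,50). Moving above the grip.

Request:
move_arm:
  deltas:
    - [[0,-0.04,0,0],[-0.03,-0.06,-0.025,0],[-0.064,-0.06,-0.054,0],[-0.096,-0.06,-0.081,0],[-0.129,-0.06,-0.109,0]]

```text
time: 12.55
ee_pos: [0.457, 0.0315, 0.3151]
tcp_rot: [-90.0, 0.0, -6.1]
wrist_force: [0.2, -1.0, 1.1]
opening: 0.06
```

Request:
move_arm:
  deltas:
    - [[0,0,0,0],[0,0,0,0],[0,0,0,0]]

```text
time: 12.85
ee_pos: [0.459, 0.0325, 0.3152]
tcp_rot: [-90.0, 0.0, -6.1]
wrist_force: [0.2, 0.2, 0.0]
opening: 0.06
```

```bash
cat >> h.py <<'E'
def grip(c):
    P=cloud(c); hs=cv2.cvtColor(c['color'],cv2.COLOR_BGR2HSV)
    m=(P[...,2]>.15)&(P[...,2]<.285)&(hs[...,2]<75)&(abs(P[...,0]-.45)<.06)&(abs(P[...,1]-.033)<.02)
    g=P[m]; L=cv2.fitLine(g.astype(np.float32),1,0,.01,.01).ravel()
    print('grip',len(g),g.mean(0).round(4),L.round(3),np.percentile(g,[1,99],axis=0).round(4))
E
python3 - <<'E'
from h import *
st();c=camera('wrist'); show(c,'w7.png'); grip(c)
E
```

```text
{'time': np.float64(12.85), 'q': array([ 4.049200e+00, -4.474600e+00,  1.012670e+01,  1.046055e+02,
        3.800000e-03,  1.019120e+01]), 'ee_pos': array([0.459 , 0.0325, 0.3152]), 'tcp_rot': array([-8.9997e+01,  4.8000e-03, -6.1420e+00]), 'wrist_force': array([0.205 , 0.1985, 0.0182]), 'opening': np.float64(0.06)}
grip 3045 [0.4525 0.0322 0.2493] [ 0.96  -0.09  -0.265  0.463  0.032  0.248] [[0.4146 0.019  0.2329]
 [0.5025 0.0456 0.261 ]]
```

View pics/w7.png

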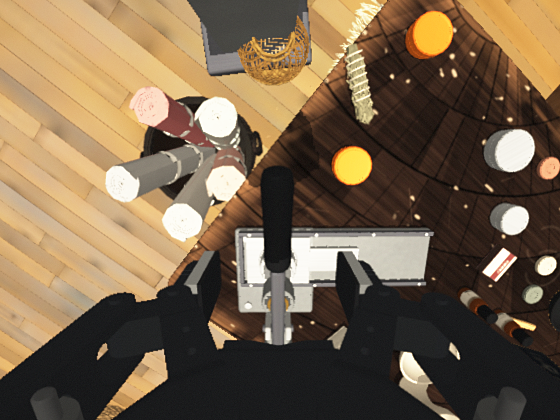

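Grip lies centred between the fingers (277,215). Descend 96 mm and grip.

Request:
move_arm:
  deltas:
    - [[0,0.025,0,0],[0,0.055,0,0],[0,0.08,0,0],[0,0.096,0,0],[0,0.096,0,0]]

```text
time: 13.4
ee_pos: [0.458, 0.0327, 0.2168]
tcp_rot: [-90.0, 0.3, -6.1]
wrist_force: [0.0, -0.1, 0.7]
opening: 0.0598
```

Request:
move_arm:
  deltas:
    - [[0,0,0,0],[0,0,0,0],[0,0,0,0],[0,0,0,0],[0,0,0,0]]
  claw: 0.015
  newtons: 30

```text
time: 13.9
ee_pos: [0.4587, 0.0319, 0.2202]
tcp_rot: [-90.0, -0.1, -6.2]
wrist_force: [-0.2, -6.5, 1.3]
opening: 0.0225
```

Request:
move_arm:
  deltas:
    - [[-0.0018,0.0062,-0.001,0],[-0.0034,0.0124,-0.001,0],[-0.0053,0.0208,-0.001,0],[-0.0069,0.0293,-0.001,0],[-0.008,0.0378,-0.001,0]]

```text
time: 14.4
ee_pos: [0.4505, 0.0326, 0.1811]
tcp_rot: [-89.9, -0.1, -6.1]
wrist_force: [3.5, 4.0, 4.2]
opening: 0.0226
```

Run:
```python
from h import *
st();c=camera('top'); grip(c)
```

```text
{'time': np.float64(14.4), 'q': array([ 4.10780e+00, -9.25990e+00, -9.29620e+00,  8.99028e+01,
        4.84000e-02,  1.02312e+01]), 'ee_pos': array([0.4505, 0.0326, 0.1811]), 'tcp_rot': array([-8.99416e+01, -5.13000e-02, -6.12340e+00]), 'wrist_force': array([3.4815, 4.0214, 4.2244]), 'opening': np.float64(0.0226)}
grip 179 [0.423  0.0395 0.2115] [ 0.969  0.176 -0.174  0.423  0.04   0.212] [[0.4059 0.028  0.1897]
 [0.4575 0.052  0.226 ]]
```

Request:
move_arm:
  deltas:
    - [[-0.0005,0.006,0.0004,0],[-0.001,0.012,0.0004,0],[-0.0013,0.018,0.0004,0],[-0.0015,0.022,0.0004,0],[-0.0016,0.0245,0.0004,0]]

```text
time: 14.95
ee_pos: [0.4491, 0.0328, 0.1575]
tcp_rot: [-90.0, -0.1, -6.1]
wrist_force: [1.0, 2.1, 11.2]
opening: 0.0223
```

Request:
move_arm:
  deltas:
    - [[0,0,0,0],[0,0,0,0],[0,0,0,0]]

```text
time: 15.25
ee_pos: [0.4491, 0.0328, 0.1579]
tcp_rot: [-90.0, -0.1, -6.1]
wrist_force: [0.3, 2.0, 10.3]
opening: 0.0223
```

Run:
```python
from h import *
st();c=camera('wrist'); P=cloud(c); np.save('w8.npy',c,allow_pickle=True)
im=cv2.resize(c['color'],None,fx=1.4,fy=1.4); cv2.imwrite('pics/w8.png',im)
s=camera('scene'); cv2.imwrite('pics/s8.png',s['color']); np.save('s8.npy',s,allow_pickle=True); st()
```

```text
{'time': np.float64(15.25), 'q': array([ 4.17700e+00, -9.65480e+00, -1.22021e+01,  8.73395e+01,
       -1.10000e-03,  1.03151e+01]), 'ee_pos': array([0.4491, 0.0328, 0.1579]), 'tcp_rot': array([-89.9808,  -0.1116,  -6.1382]), 'wrist_force': array([ 0.328 ,  2.0284, 10.3306]), 'opening': np.float64(0.0223)}
{'time': np.float64(15.35), 'q': array([ 4.17450e+00, -9.65450e+00, -1.21970e+01,  8.73418e+01,
       -1.40000e-03,  1.03125e+01]), 'ee_pos': array([0.4491, 0.0328, 0.1579]), 'tcp_rot': array([-89.9807,  -0.1141,  -6.1381]), 'wrist_force': array([ 1.7488,  1.6393, 10.5945]), 'opening': np.float64(0.0225)}
```

View pics/w8.png

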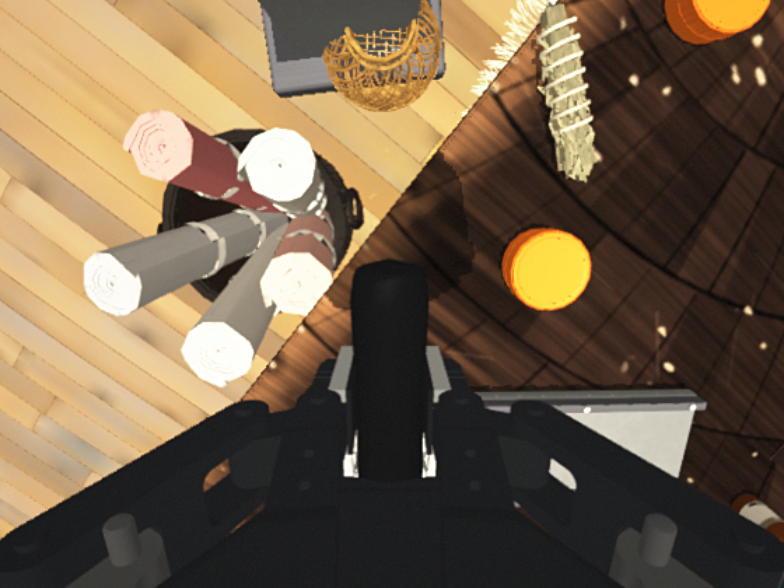

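Lever grip held between the pads at (390,370). I'll check its slope from the depth image; it should be level.

Run:
```python
from h import *
for f,uv in (('w8.npy',(257,304,195,335)),):
    c=np.load(f,allow_pickle=True).item(); P=cloud(c)
    R=[]
    for v in range(uv[2],uv[3],2):
        r=P[v,270:287]; r=r[(r[:,2]>.15)&(r[:,2]<.25)]
        if len(r)>5: R.append(np.r_[np.median(r,0)])
    R=np.array(R); print(len(R),R[::6].round(4)); A=R[(R[:,0]>.412)&(R[:,0]<.48)]; print(np.polyfit(A[:,0],A[:,2],1), np.interp(.4491,A[:,0],A[:,2])-.012)
```

```text
70 [[0.4056 0.0374 0.1858]
 [0.4099 0.037  0.188 ]
 [0.4147 0.0364 0.1886]
 [0.42   0.0359 0.1885]
 [0.425  0.0353 0.1884]
 [0.4309 0.0348 0.1875]
 [0.4361 0.0341 0.1881]
 [0.4419 0.0335 0.1876]
 [0.4478 0.0329 0.1875]
 [0.454  0.0323 0.1873]
 [0.4602 0.0317 0.1873]
 [0.4661 0.0312 0.1878]]
[-0.02290003  0.19792337] 0.17529724468691618
```

Slope is -0.02 (front a hair high) and the grip centre is at 0.1753 m. The arm dropped 62.3 mm of the 63.5 mm needed, so I'll nudge down 1.5 mm and settle.

Request:
move_arm:
  deltas:
    - [[0,0.001,0,0],[0,0.0015,0,0],[0,0.0015,0,0],[0,0.0015,0,0],[0,0.0015,0,0]]

```text
time: 15.85
ee_pos: [0.4491, 0.0328, 0.1565]
tcp_rot: [-90.0, -0.1, -6.1]
wrist_force: [0.8, 1.0, 11.3]
opening: 0.0224
```

Run:
```python
from h import *
st();c=camera('wrist'); P=cloud(c); R=[]
for v in range(195,335,2):
    r=P[v,270:287]; r=r[(r[:,2]>.15)&(r[:,2]<.25)]
    if len(r)>5: R.append(np.median(r,0))
R=np.array(R); A=R[(R[:,0]>.412)&(R[:,0]<.48)]; print('slope',np.polyfit(A[:,0],A[:,2],1)[0],'z',np.interp(.4491,A[:,0],A[:,2])-.012)
t=camera('top'); im=t['color']
P=cloud(t); print('top grip tip', P[235:246,378:386,2].max(1).round(4))
tins(t,.03); tins(t,.0555)
cv2.imwrite('pics/t9.png',cv2.resize(im[100:330,150:430],(784,644))[:600])
st()
```

```text
{'time': np.float64(15.85), 'q': array([ 4.17580e+00, -9.66480e+00, -1.23652e+01,  8.71801e+01,
        1.00000e-03,  1.03149e+01]), 'ee_pos': array([0.4491, 0.0328, 0.1565]), 'tcp_rot': array([-89.9777,  -0.1173,  -6.139 ]), 'wrist_force': array([ 0.8076,  0.9556, 11.2754]), 'opening': np.float64(0.0224)}
slope -0.017849125071008227 z 0.17419466156522836
top grip tip [0.4558 0.4563 0.4546 0.4552 0.4554 0.4531 0.447  0.4342 0.4189 0.3101
 0.2996]
tin 0.4496 0.3915 d 64.3 dA 61.6 px [219. 240.]
tin 0.5606 0.4031 d 48.3 dA 45.8 px [217. 196.]
tin 0.598 0.1322 d 281.1 dA 103.2 px [324. 185.]
{'time': np.float64(15.95), 'q': array([ 4.17690e+00, -9.66230e+00, -1.23649e+01,  8.71820e+01,
       -2.40000e-03,  1.03130e+01]), 'ee_pos': array([0.4491, 0.0328, 0.1564]), 'tcp_rot': array([-89.9817,  -0.1141,  -6.1362]), 'wrist_force': array([ 0.1758,  1.6566, 12.0367]), 'opening': np.float64(0.0223)}
```

View pics/t9.png

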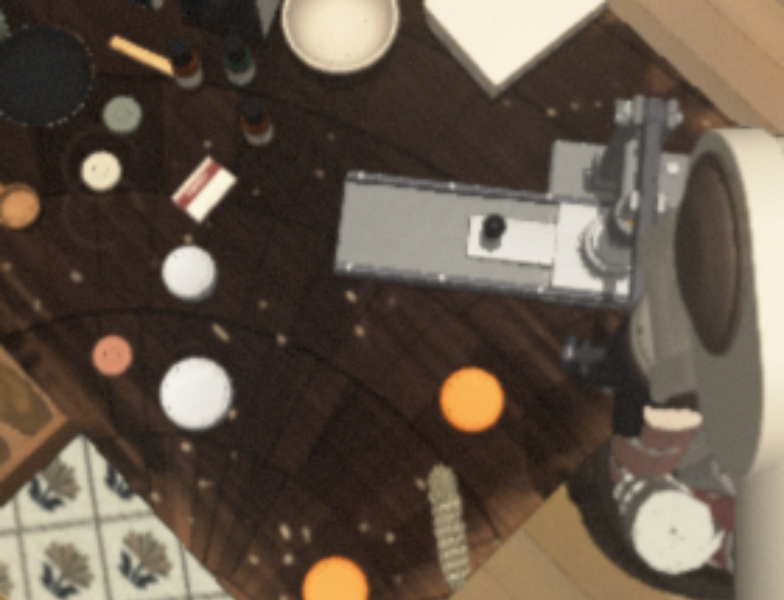

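Top view shows the slide home with the tin under the ram at (607,245). The other two tins and the bystanders are in place. The lever is level within about 0.01–0.02 rad, with about 11–12 N on the grip.

```bash
python3 -c "
from h import *
print(job_done()); st()"
```

```text
the job is handed in; nothing more can be done
None
the job is handed in; nothing more can be done
```

I put the 56 mm metal tin flat in the nest and pushed the slide home. I then brought the lever down to level by its grip and handed in while still holding it there. No verdict was reported.

**Last checks before handing in:**
- **Tin:** before the slide went in, its lid read 54.7 mm high and flat (55.5 mm expected). Afterwards it showed under the ram.
- **Slide:** it met its stop with about 19 N and moved no further. I eased off before letting go.
- **Lever height:** the grip centre measured 0.174 m against 0.175 m for level. The arm's own travel down was 63.8 mm of the 63.5 mm needed.
- **Force:** 11–12 N on the grip, against about 10 N expected at level, so the foot should be bearing on the lid. I could not see the foot's contact directly.
- **Other things:** the other two tins measured within about 1 mm of where they started. The matchbox, clay token, roller and herb bundle looked unmoved in the last top picture.

**One small disagreement:** the depth image gave the grip a slope of about -0.018, meaning very slightly above level. The height and travel readings put it at level or just below. I took this as camera noise.

The clock read about 16 s of the 58 s allowed.

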